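Prove the fuse dead, then draw its carrier

TASK

Check that the fuse is dead before drawing it: take the spring-tipped test probe from its stand, touch its tip to the round contact stud on the fuse base and after that to the oblong contact bar, and stand the probe back upright in its stand. Then pinch the fuse carrier's two opposed side catches together and lift the carrier straight up out of the base; the program finishes while still holding it still and level, both catches pinched in, its underside at least 5 cm above the top of the base. Leave the other things on the desk where they are.

Things in the scene. Friction and masses are not known exactly. Their poses are not given: they have to be found in the camera images.
- fuse_base: grey plastic fuse base fixed to the desk, 76 (x) x 130 (y) x 34 mm high; origin at the centre of its underside, z up, y along its length. In its middle a well 43 x 43 mm, floor 5 mm above the desk, holds the fuse carrier; a ledge on each x side of the well catches the carrier's barbs from above
- round_stud: round steel contact stud, 16 mm across, on a round washer 24 mm across, fixed on one end of the base (which end varies), 48 mm along the base's y from its middle; origin at the centre of its flat top, 42 mm above the desk
- oblong_bar: oblong steel contact bar, top 28 (x) x 10 (y) mm, on an oblong washer 34 x 16 mm, fixed on the other end of the base, 48 mm from its middle; origin at the centre of its flat top, 42 mm above the desk
- fuse_carrier: black upright plastic block 40 x 40 x 75 mm, white cartridge in its top, about 160 g; origin at the centre of its underside. Sits in the well with 1.5 mm play, top 80 mm above the desk. Sprung catches on its -x and +x faces, 52 mm over both; pinched along its x they go in until the fingers meet the block (40 mm), which frees the barbs; it lifts only while both are in, by the same grip
- catch_front_face (a point): centre of the outer face of the grey catch button on the carrier's -x face; the button is 14 mm wide (y) and 24 mm high, stands 6 mm proud, 50 mm above the carrier's underside; its lower edge is 9 mm above the top of the base
- catch_back_face (a point): the same on the carrier's +x face
- catch_front (a joint): how far the front catch is pushed in, m: 0 out (latched), 0.006 flush with the block; its barb is free by 0.005 at the latest; spring 4 N at rest, about 6.5 N when in
- catch_back (a joint): the same for the back catch
- probe_stand: dark steel stand fixed to the desk, foot 70 x 70 x 6 mm, post 50 x 50 mm, 60 mm high, with an upright 20 mm hole through its middle, open at the top; origin at the centre of its underside
- probe: black test probe standing upright in the stand, 120 mm long, about 60 g; origin at the end of its tip (at rest), z along it up to the handle. Handle 14 mm thick, round, from 49 to 120 mm above the tip's end; a flange 30 mm across, with its underside 45 mm above the tip's end, rests on the stand's top, so the tip's end is 15 mm above the desk in the stand
- tip_end (a point): the end of the probe's steel tip, a pin 5 mm thick that springs in
- probe_tip (a joint): how far the tip is pushed into the probe, m: 0 out, 0.006 fully in; 0.6 N to start, 2.4 N fully in
- solder_reel_small: bystander: small wire reel, 46 mm across, 16 mm high; origin at the centre of its underside
- tip_tinner: bystander: small round tin, 36 mm across, 16 mm high; origin at the centre of its underside
- multimeter: bystander: handheld meter lying on its back, 140x70x43 mm; origin at the centre of its underside
- usb_charger: bystander: white plug-in charger lying on its side, 40x87x28 mm; origin at the centre of its underside
- flux_tin: bystander: round tin, 44 mm across, 17 mm high; origin at the centre of its underside
- board_blue: bystander: small populated circuit board, 50x70x8 mm; origin at the centre of its underside
Mind the look-alikes: they are no part of the job. What is shaped like the fuse_carrier but turquoise is not meant. Leave any purple look-alike of the probe alone.

How it is judged:
On the way, in this order (a step that is already met when the one before it is completed fails the run):
1. the held probe's tip touches the round stud (contact force between probe and round_stud above 0.2 N and contact force between the fingers and probe above 1 N and distance between tip_end and round_stud below 0.014 m), for 0.1 s.
2. then it touches the oblong bar (contact force between probe and oblong_bar above 0.2 N and contact force between the fingers and probe above 1 N and distance between tip_end and oblong_bar below 0.014 m), for 0.1 s.
3. the probe stands upright in its stand again, let go (horizontal distance between probe and probe_stand below 0.008 m and angle between probe's own z axis and vertical below 0.12 rad and z of probe in the frame of probe_stand between 0.01 and 0.019 m and contact force between the fingers and probe below 0.05 N), for 0.2 s.
4. the carrier is lifted free with both catches pinched (z of fuse_carrier in the frame of fuse_base above 0.084 m and value of joint each of catch_front, catch_back above 0.004 m), for 0.2 s.
At the end, for the whole second after the job is handed in: Fingers hold the carrier (over 3 N), both catches at least 4 mm in, its underside at least 50 mm above the base's top, within 0.2 rad of upright, still, off the base; the probe is let go in its stand, flange down (within 4 mm), within 8 mm of the hole's axis and 0.12 rad of upright (all of step 3 and all of step 4 and angle between fuse_carrier's own z axis and vertical below 0.2 rad and linear speed of fuse_carrier below 0.03 m/s and contact force between the fingers and fuse_carrier above 3 N and contact force between fuse_carrier and fuse_base below 0.05 N); the arm keeps its last pose, push and grip.
It fails at once if another thing on the desk is pushed more than 25 mm (distance of any of solder_reel_small, tip_tinner, multimeter, usb_charger, flux_tin, board_blue from where it was at the start of the episode above 0.025 m).
It also fails if it takes over 58 s, if anything falls off the work surface, if the arm or the gripper's body presses on something with over 40 N, if the wrist force passes 120 N, or if a joint passes its speed limit or range.

ROBOT

A 7-joint arm with a two-finger parallel gripper is mounted at the origin on a cart in front of the work surface, level with it; the furniture and walls round the work are solid. World frame = base frame: x ahead of the robot, y to its left, z up, the work surface at z = 0. Lengths are in m, angles in rad, forces in N, time in s.
With the tool pointing down it reaches from about 0.4 to 0.85 m from the base axis. Payload 10.4 kg.
Tool frame: the origin (TCP) lies midway between the tips of the shut fingers; the grasp point (between the pads) lies 19 mm behind it; z points along the fingers, y is the line along which they close (so a half turn about z gives the same grasp; the last joint's range is limited). The gripper opens to 85 mm and grips with 20 to 120 N. Pads are 22 mm wide; open, the fingers measure 114 mm over their backs; the gripper's body (76 mm by 85 mm) begins 54 mm behind the grasp point. The pads swing forward as they close: fully open they stand 13 mm farther back than shut.
Start: joints at [-1.168, 0.332, -0.065, 1.46, 0.022, 1.35, -0.088], TCP at [0.258, 0.569, 0.231] pointing down, gripper open.
Joint ranges: [-2.6, 2.6], [-0.5, 2.12], [-1.47, 1.34], [0.16, 2.42], [-1.27, 4.41], [0.06, 2.06], [-2.6, 2.6]. Speed limits (rad/s): [2.22, 2.22, 2.79, 2.79, 3.14, 3.14, 3.14].

INTERFACE

Orientations are given as a unit quaternion [x, y, z, w].
In Python, from workcell import get_obs, camera, camera_params, hand_in gives the robot as it stands.
- The arm moves only by the tool carry_out, never from a script. Its argument "commands" is a list that holds one entry, the list of rows, each a list of 6 numbers: the shift along the tool's x, y, z in units of 40 mm (1.0 is 40 mm), then the turn, a rotation vector about the tool's x, y, z in units of 6 degrees (1.0 is 6 degrees). In form: [[[x, y, z, ax, ay, az], ...]]. A call has 1 to 20 rows; each row shifts and turns the commanded pose from where the row before left it, along the tool's axes as they then stand; what a row does not reach is not made up. A row lasts 1/12 s, in which the tool goes at most 41.7 mm and 7.16 degrees, less where a joint would pass 70% of its speed; a pose out of reach is approached as far as the arm can. A call is refused whole if a number of a shift passes 1 or a number of a turn 1, either way. A call with a gripper value outside its range is refused whole. "hand" is the closure, from -1 (fully open) to 1 (shut), set as the call begins (left out, the last holds). The fingers move at their own pace and stop on an object; "force" is the grip in N (left out, the last holds). Time passes only in rows, so rows that do not move let the fingers close. It gives the time, the measured TCP pose, the force, the opening and the grip force at its end, in the units of the state.
- get_obs(): the state, without advancing time (a new reading comes with each control period).
- camera(name): name is "side" or "top"; returns the picture (400x640x3 uint8, red, green, blue); there is no depth.
- camera_params(name): a dict with "mtx" (3x3 intrinsics, pixels), "R" (3x3) and "t" (3): a world point X has camera coordinates R X + t. Camera axes: x right, y down, z forward; pixel columns grow to the right and rows downward; lengths in m; the calibration is good to about 2 mm. A picture is of the moment at which its call begins. camera_params takes no time and is no camera call.
- hand_in(): hands the job in; it is judged then, once.
The state is a dict: "clock": time; "joint_pos": joint angles; "joint_velocities": joint speeds; "tau": joint torques, N m; "position": TCP position; "ee_rot": TCP orientation; "ft_force": force on the tool from outside, world axes, zero at the start; "torque": the same for the moment, N m; "grip_width": opening from 0.0 (shut) to 1.0 (fully open); "grasp_force": force on a finger pad.
Only numpy, scipy, OpenCV 4.12 (cv2) and the standard library are available. Lean on these libraries where they do the work, as an engineer would, in place of code of your own. Each camera call takes 0.05 s, during which the arm holds its last target. There are 200 camera calls.

## Working session

There is one attempt and no reset: what is moved stays moved. The work goes in short steps, Python scripts to look and compute and a tool call to move; the robot and the scene stay as the last step left them, time stands still between calls to the robot, and variables do not carry over. Pictures are saved under pics/ and viewed, at most 10 in all, crops included, and the job is handed in when it is done.

Besides the shell and the picture viewer there is one more tool, called after "Request:" as name(argument=value, ...) on one line, values as JSON. carry_out: Moves the arm, as the interface text tells. Its arguments: {"type":"object","properties":{"commands":{"type":"array"},"hand":{"type":"number"},"force":{"type":"number"}},"required":["commands"]}

```bash
mkdir -p pics; ls
python3 - <<'E'
from workcell import *
import cv2
for n in("side","top"):
    im=camera(n); cv2.imwrite(f"pics/{n}0.png",im[:,:,::-1]); p=camera_params(n); print(n,p)
print(get_obs())
E
```

```text
pics
side {'mtx': array([[439.17912411,   0.        , 326.33296103],
       [  0.        , 439.17912411, 203.03225332],
       [  0.        ,   0.        ,   1.        ]]), 'R': array([[-9.99856936e-01, -1.35407629e-02, -1.01367820e-02],
       [ 5.15362407e-04,  5.74623152e-01, -8.18417966e-01],
       [ 1.69068333e-02, -8.18306105e-01, -5.74533966e-01]]), 't': array([0.54515108, 0.15465538, 1.46112763])}
top {'mtx': array([[407.06012442,   0.        , 318.24726596],
       [  0.        , 407.06012442, 197.21733478],
       [  0.        ,   0.        ,   1.        ]]), 'R': array([[-0.02074233, -0.99975419,  0.00783051],
       [-0.98023383,  0.01879476, -0.1969477 ],
       [ 0.19675211, -0.01176088, -0.98038273]]), 't': array([-0.12986444,  0.55452876,  1.00375567])}
{'clock': 0.1, 'joint_pos': array([-1.16764189,  0.3327553 , -0.06473868,  1.46084119,  0.02159647,
        1.3498796 , -0.08850261]), 'joint_velocities': array([ 9.53817868e-05, -2.24296811e-03,  1.59467129e-03, -2.23588957e-03,
       -3.27491343e-04, -1.00080403e-03,  6.12863495e-04]), 'tau': array([ 1.45556714e-03, -6.26750779e+01,  4.90953110e-02, -3.92426348e+01,
        1.63747149e-02,  7.03606551e-03, -6.24327231e-05]), 'position': array([0.25797684, 0.56892094, 0.23063662]), 'ee_rot': array([ 2.11247565e-01,  9.77432409e-01, -5.84284244e-04, -1.07138313e-04]), 'ft_force': array([-0.33467075, -0.13737284, -0.50023155]), 'torque': array([ 0.0034424 ,  0.0063264 , -0.01609601]), 'grasp_force': 0.0, 'grip_width': 1.0007067187403766}
```

View pics/side0.png

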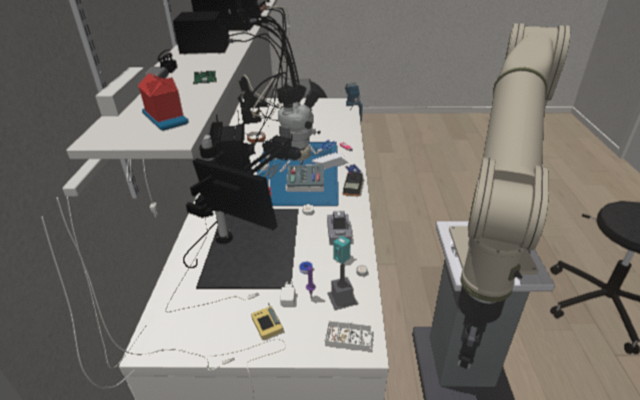

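View pics/top0.png

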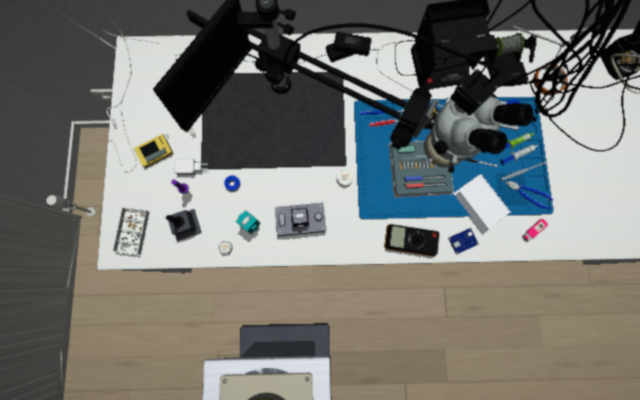

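```bash
cat > h.py <<'E'
import numpy as np,cv2
from workcell import *
P={n:camera_params(n) for n in("side","top")}
def proj(n,X):
    p=P[n]; c=p["R"]@np.array(X,float)+p["t"]; q=p["mtx"]@c; return q[:2]/q[2]
def ray(n,uv):
    p=P[n]; d=p["R"].T@np.linalg.solve(p["mtx"],[uv[0],uv[1],1]); return -p["R"].T@p["t"],d/np.linalg.norm(d)
def onz(n,uv,z):
    o,d=ray(n,uv); return o+d*(z-o[2])/d[2]
def tri(a,b):
    o1,d1=ray("side",a);o2,d2=ray("top",b)
    A=np.stack([d1,-d2],1); s=np.linalg.lstsq(A,o2-o1,rcond=None)[0]
    p,q=o1+s[0]*d1,o2+s[1]*d2; return (p+q)/2,np.linalg.norm(p-q)
def crop(im,x,y,w,h,k): return cv2.resize(im[y:y+h,x:x+w],None,fx=k,fy=k,interpolation=cv2.INTER_CUBIC)
E
python3 - <<'E'
from h import *
s=cv2.imread("pics/side0.png");t=cv2.imread("pics/top0.png")
a=crop(s,290,200,100,110,5)   # 500x550
cv2.imwrite("pics/c1.png",a)
cv2.imwrite("pics/c2.png",crop(t,160,170,180,80,4.4))
for n,uv in(("stand",(181,223)),("base",(301,220)),("turq",(248,222)),("purple",(181,186)),("white",(225,248)),("blue",(232,183))): print(n,onz("top",uv,0).round(3),onz("top",uv,.08).round(3))
E
```

```text
stand [0.499 0.23  0.   ] [0.488 0.204 0.08 ]
base [ 0.501 -0.094  0.   ] [ 0.489 -0.096  0.08 ]
turq [0.498 0.05  0.   ] [0.487 0.037 0.08 ]
purple [0.602 0.235 0.   ] [0.583 0.209 0.08 ]
white [0.429 0.11  0.   ] [0.423 0.093 0.08 ]
blue [0.608 0.095 0.   ] [0.588 0.079 0.08 ]
```

View pics/c1.png

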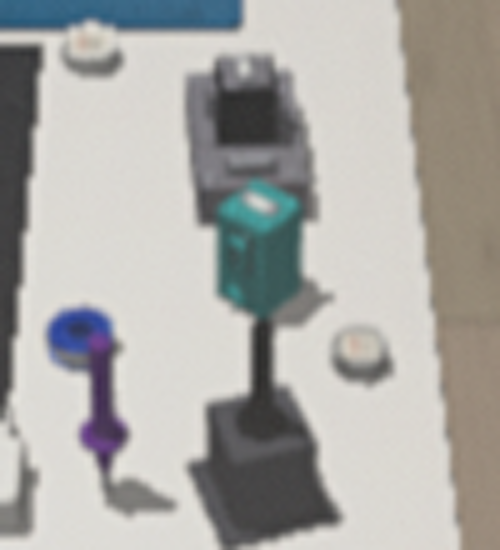

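View pics/c2.png

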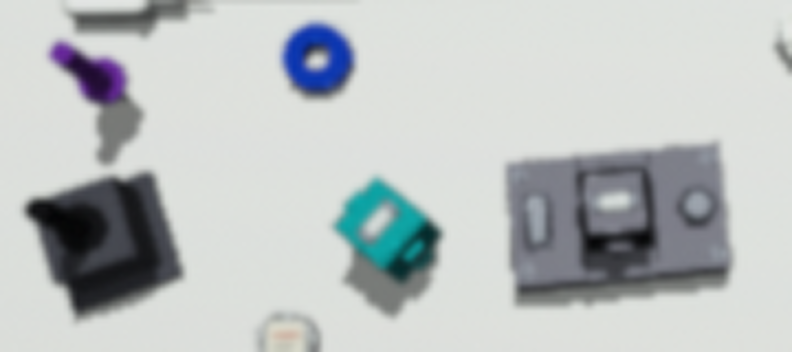

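c1/c2 show the parts. Look-alikes:
- **Turquoise carrier:** top view about (248,222), free on the desk, so not the one meant. The black one with the white cartridge in the grey base, about (300,217), is.
- **Purple probe:** about (182,187), not the one meant. The black one in the dark stand is, with its flange at about (179,222).

The bar is about (282,220) and the stud about (318,217).

Run:
```python
from h import *
t=cv2.imread("pics/top0.png");s=cv2.imread("pics/side0.png")
g=cv2.cvtColor(t,cv2.COLOR_BGR2GRAY);gs=cv2.cvtColor(s,cv2.COLOR_BGR2GRAY)
np.set_printoptions(linewidth=250)
print("base rows 204-236 cols 274-328 step"); print(g[203:238,274:329])
print("probe top r210-232 c163-204");print(g[208:234,162:204])
print("side probe r258-292 c330-356");print(gs[258:292,332:356]); print((s[258:276,336:350,0].astype(int)-s[258:276,336:350,2]))
print("side base bar r228-240");print(gs[226:240,328:354])
```

```text
base rows 204-236 cols 274-328 step
[[223 224 223 ... 224 224 223]
 [223 223 223 ... 224 225 224]
 [222 220 220 ... 224 224 224]
 ...
 [222 219 193 ... 221 222 223]
 [222 218 195 ... 222 222 223]
 [222 218 196 ... 222 222 222]]
probe top r210-232 c163-204
[[221 222 221 ... 223 223 222]
 [221 222 222 ... 223 222 223]
 [222 222 222 ... 223 223 223]
 ...
 [221 221 221 ... 153 208 221]
 [220 221 221 ... 154 209 221]
 [220 221 221 ... 181 213 221]]
side probe r258-292 c330-356
[[202 150 103  97 112 111  92  81  81  83  84  81  79  80  81  82  86  98 116 121 123 142 174 181]
 [211 179 140 113 108 108  94  82  81  84  84  78  79  80  83  90 101 113 124 122 122 124 133 143]
 [217 209 190 165 132 107  92  80  80  82  83  80  78  83  96 110 117 123 123 123 120 124 143 170]
 [217 219 216 200 160 128 109  86  79  81  80  81  85  96 112 122 124 124 125 121 125 147 182 210]
 [217 218 219 210 188 175 161 126 104  87  80  83  97 113 124 125 125 123 122 125 147 183 211 219]
 [218 217 218 217 213 215 207 181 148  97  72  81 103 121 125 120 120 119 124 147 183 210 218 217]
 [216 217 218 217 218 220 221
[... 4628 characters left out ...]
 100  99  98  94  90 102 123 128 130 125 120 114 155 209]
 [149 119 124 133 132 126 118 102  91  88  87  86  82  84  87  88  90 104 124 131 132 127 123 121 152 204]
 [156 114 121 136 132 122 121 112 108 104 102 102 100 102 104 107 107 114 124 125 124 121 122 121 141 190]
 [166 113 114 133 127 120 123 123 122 120 117 118 124 123 123 120 113 110 110 108 105 104 106 111 142 189]
 [179 113 101 113 111 107 108 108 107 109 114 122 130 128 125 124 117 108  95  86  83  83  85 100 148 200]
 [192 113  82  85  86  87  87  88  95 108 123 145 155 149 137 127 126 118 112  96  88  80  81  98 140 187]
 [197 117  75  79  80  82  82  95 112 124 141 168 193 188 172 150 136 129 127 120 113  93  83  97 124 163]]
```

Run:
```python
from h import *
from scipy import ndimage as N
t=cv2.imread("pics/top0.png");g=cv2.cvtColor(t,cv2.COLOR_BGR2GRAY).astype(float)
for r in g[210:232,162:192].astype(int): print(*["%3d"%v for v in r])
print("stud/bar")
for nm,(x0,x1,y0,y1) in dict(bar=(277,288,210,230),stud=(311,326,208,226)).items():
    w=g[y0:y1,x0:x1]; b=np.median(w); m=w>b+12; L,n=N.label(m); k=1+np.argmax(N.sum(m,L,range(1,n+1))); 
    cy,cx=N.center_of_mass((w-b)*(L==k)); uv=(x0+cx,y0+cy); print(nm,b,(L==k).sum(),np.round(uv,2),onz("top",uv,.042).round(4))
cart=g[208:226,290:312]; cy,cx=N.center_of_mass(np.clip(cart-180,0,None)); print("cartridge",290+cx,208+cy,onz("top",(290+cx,208+cy),.08).round(4))
w=g[200:240,290:312]
for r in g[206:232,288:312].astype(int): print(*["%3d"%v for v in r])
# base top corners clicked in c2 -> (x+.5)/k-.5
C=[np.array([160+(x+.5)/4.4-.5,170+(y+.5)/4.4-.5]) for x,y in((507,163),(718,143),(731,275),(517,290))]
Q=[onz("top",c,.034)[:2] for c in C]; print(np.round(Q,4),np.mean(Q,0).round(4),[round(float(np.linalg.norm(Q[i]-Q[i-3])),4) for i in range(4)])
```

```text
222 222 222 222 222 222 222 222 222 222 222 222 222 222 221 219 217 210 201 192 174 150 134 118 126 155 162 140 116  95
221 222 222 222 222 221 222 222 222 222 222 221 219 217 210 200 192 175 150 132 110  92  82  67  61  75  84  75  71  69
222 222 221 222 222 222 222 222 221 220 217 210 200 191 175 150 131 110  91  83  75  71  70  61  45  33  34  39  48  60
222 222 222 221 220 217 216 215 212 204 193 175 150 132 109  91  81  74  71  70  70  70  70  64  50  32  25  27  34  48
222 221 222 219 208 192 183 180 173 157 134 109  92  82  72  68  69  68  69  70  70  71  71  69  58  39  26  25  27  39
222 222 219 206 172 126  97  90  86  80  74  69  67  66  61  59  58  60  63  67  68  71  72  70  62  44  29  23  25  34
221 220 212 180 112  55  31  26  26  27  36  47  53  53  45  41  39  41  50  57  62  68  71  70  65  50  32  24  25  28
222 219 206 158  77  27  20  19  17  11  16  22  29  30  27  22  23  25  29  36  48  61  69  72  69  58  37  26  24  28
221 219 208 167  88  36  22  17  14  10   6   9  12  15  14  15  16  19  20  24  32  51  66  71  70  61  43  27  25  26
221 221 215 193 140 
[... 3657 characters left out ...]
 128 124 106  66  33  21  21  25  43  69  90  94  92  86  69  47  40  44  60  81 101 123 128
127 128 124 107  69  44  39  41  42  48  56  60  61  62  61  60  56  56  62  82 103 109 123 128
127 128 125 107  72  54  54  56  57  57  56  52  50  54  56  58  60  60  66  87 109 112 123 128
128 128 125 109  75  56  59  61  60  60  59  58  58  59  62  65  66  67  71  91 114 119 125 128
128 128 125 116  89  66  65  66  66  64  61  61  61  64  74  87  90  91  92 103 120 124 126 126
128 128 128 124 109  90  88  90  87  80  66  62  62  73  94 111 114 113 109 110 113 111 107 105
[[ 0.5329 -0.026 ]
 [ 0.5427 -0.1529]
 [ 0.4628 -0.1588]
 [ 0.4564 -0.0319]] [ 0.4987 -0.0924] [0.1274, 0.0801, 0.1271, 0.0767]
```

Run:
```python
from h import *
p=onz("top",(177.4,220.7),.063); print("probe flange",p.round(4))
x,y=p[:2]
print("pred handle top px top",proj("top",(x,y,.135)),"expect ~(169,217.5); side mid",proj("side",(x,y,.115)),"expect u 341.95; side top",proj("side",(x,y-.007,.135)),"expect row~263.5")
print("tri handle top",tri((341.95,264.7),(169,217.6)))
print("stud",onz("top",(318.0,216.7),.042),"bar",onz("top",(281.9,219.6),.042))
print("tri bar (side 339.6,231.3)",tri((339.6,231.3),(281.9,219.6)))
print("carrier", onz("top",(299.0,214.4),.08), "pred side top",proj("side",(.5,-.092,.08)))
for c in [(.5,-.092)]:
  u=np.array([.998,.064]);v=np.array([-.064,.998])
  for a,b in((-.02,-.02),(.02,-.02),(.02,.02),(-.02,.02)):
    q=np.array(c)+a*u+b*v; print("carrier corner px",proj("top",(*q,.08)).round(1))
```

```text
probe flange [0.4962 0.2192 0.063 ]
pred handle top px top [167.35035899 216.44257757] expect ~(169,217.5); side mid [342.4296535  270.04038271] expect u 341.95; side top [342.46687624 263.00674605] expect row~263.5
tri handle top (array([0.49578928, 0.21613244, 0.13185034]), np.float64(0.0038434893954666276))
stud [ 0.50269104 -0.13935101  0.042     ] bar [ 0.49689711 -0.04512559  0.042     ]
tri bar (side 339.6,231.3) (array([ 0.49888269, -0.04520614,  0.04049561]), np.float64(0.00352254587403309))
carrier [ 0.50372693 -0.09121923  0.08      ] pred side top [339.71060602 213.74853928]
carrier corner px [307.9 223.1]
carrier corner px [306.6 207.4]
carrier corner px [290.8 208.7]
carrier corner px [292.  224.4]
```

Request:
carry_out(commands=[[[0,0,0,0,0,0]]], hand=-1, force=60)

```text
clock: 0.18
position: [0.258, 0.569, 0.2308]
ee_rot: [0.211, 0.977, -0.0, -0.0]
ft_force: [0.1, 0.6, 0.2]
grip_width: 1.001
grasp_force: 0.0
```

Request:
carry_out(commands=[[[-0.65,-0.395,0,0,0,0],[-0.65,-0.395,0,0,0,0],[-0.65,-0.395,0,0,0,0],[-0.65,-0.395,0,0,0,0],[-0.65,-0.395,0,0,0,0],[-0.65,-0.395,0,0,0,0],[-0.65,-0.395,0,0,0,0],[-0.65,-0.395,0,0,0,0],[-0.65,-0.395,0,0,0,0],[-0.65,-0.395,0,0,0,0],[-0.65,-0.395,0,0,0,0],[-0.65,-0.395,0,0,0,0],[-0.65,-0.395,0,0,0,0],[-0.6,-0.395,0,0,0,0],[0,0,0,0,0,0],[0,0,0,0,0,0]]])

```text
clock: 1.52
position: [0.4971, 0.2166, 0.2312]
ee_rot: [0.213, 0.977, -0.0, -0.0]
ft_force: [-0.1, 1.3, 0.2]
grip_width: 1.0
grasp_force: 0.0
```

Request:
carry_out(commands=[[[0,0,0.7,0,0,0],[0,0,0.7,0,0,0],[0,0,0.7,0,0,0],[0,0,0.7,0,0,0],[0,0,0.5,0,0,0],[0,0,0.3,0,0,0],[0,0,0,0,0,0],[0,0,0,0,0,0]]])

```text
clock: 2.18
position: [0.4962, 0.219, 0.0876]
ee_rot: [0.211, 0.978, -0.0, -0.0]
ft_force: [0.6, 1.3, 0.0]
grip_width: 1.001
grasp_force: 0.0
```

Run:
```python
from h import *
t=camera("top")[:,:,::-1];s=camera("side")[:,:,::-1]
a=crop(t,140,180,80,75,5);b=crop(s,300,220,80,75,5)
cv2.imwrite("pics/g1.png",np.hstack([a,b]))
```

```text
(no output)
```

View pics/g1.png

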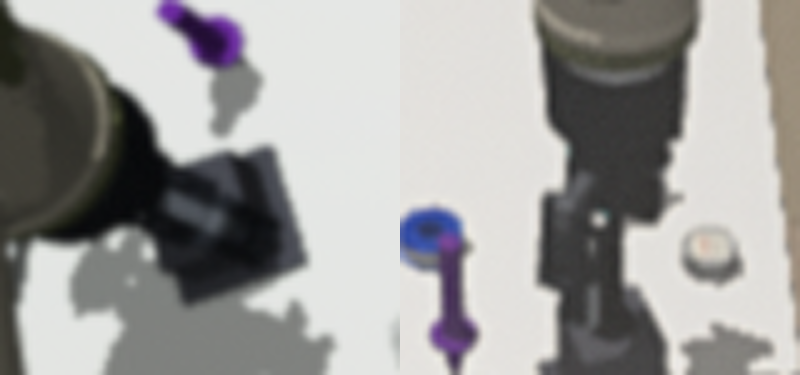

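The picture shows the gripper straddling the stand (top crop about (240,220)), clear of the purple probe. I'll close now.

Request:
carry_out(commands=[[[0,0,0,0,0,0],[0,0,0,0,0,0],[0,0,0,0,0,0],[0,0,0,0,0,0],[0,0,0,0,0,0],[0,0,0,0,0,0],[0,0,0,0,0,0],[0,0,0,0,0,0],[0,0,0,0,0,0],[0,0,0,0,0,0]]], hand=1, force=40)

```text
clock: 3.12
position: [0.4964, 0.2182, 0.0872]
ee_rot: [0.211, 0.977, 0.0, -0.0]
ft_force: [-0.2, 0.3, -1.1]
grip_width: 0.151
grasp_force: 38.9
```

Request:
carry_out(commands=[[[0,0,-0.25,0,0,0],[0,0,-0.5,0,0,0],[0,0,-0.5,0,0,0],[0,0,-0.5,0,0,0],[0,0,-0.5,0,0,0],[0,0,-0.5,0,0,0],[0,0,0,0,0,0],[0,0,0,0,0,0]]])

```text
clock: 3.78
position: [0.4971, 0.2185, 0.1989]
ee_rot: [0.211, 0.977, 0.001, 0.001]
ft_force: [0.5, 0.3, -1.3]
grip_width: 0.147
grasp_force: 39.0
```

Run:
```python
from h import *
o=get_obs();print(o["position"],o["ft_force"],o["grip_width"])
t=camera("top")[:,:,::-1];s=camera("side")[:,:,::-1]
cv2.imwrite("pics/s1.png",s);cv2.imwrite("pics/t1.png",t)
X=o["position"];tip=X-[0,0,.0722]
print(proj("side",tip),proj("side",X),proj("top",tip))
a=crop(t,140,180,80,75,5);b=crop(s,300,220,80,75,5)
cv2.imwrite("pics/g2.png",np.hstack([a,b]))
```

```text
[0.49705592 0.21854464 0.19887738] [ 0.49386209  0.29455548 -1.34675116] 0.14710214505414246
[342.17153304 266.79245862] [342.45678588 246.98160994] [168.88725615 216.61695139]
```

View pics/g2.png

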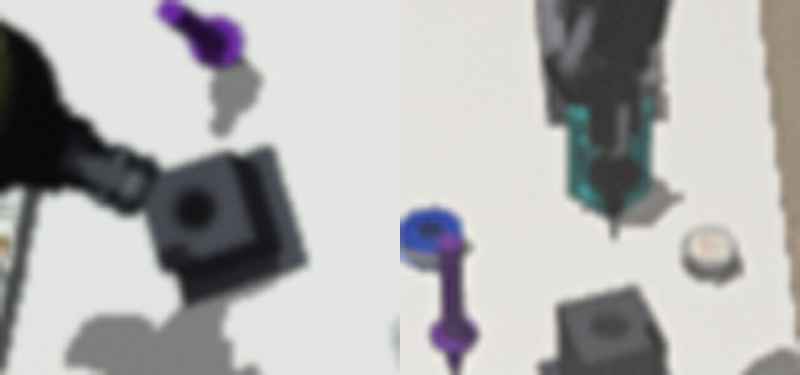

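Request:
carry_out(commands=[[[-0.2,-0.4,0,0,0,0],[-0.345,-0.735,0,0,0,0],[-0.345,-0.735,0,0,0,0],[-0.345,-0.735,0,0,0,0],[-0.345,-0.735,0,0,0,0],[-0.345,-0.735,0,0,0,0],[-0.345,-0.735,0,0,0,0],[-0.345,-0.735,0,0,0,0],[-0.345,-0.735,0,0,0,0],[-0.345,-0.735,0,0,0,0],[-0.345,-0.735,0,0,0,0],[-0.165,-0.36,0,0,0,0],[0,0,0,0,0,0],[0,0,0,0,0,0]]])

```text
clock: 5.05
position: [0.5007, -0.1408, 0.1963]
ee_rot: [0.212, 0.977, -0.0, -0.001]
ft_force: [0.5, 0.3, -1.1]
grip_width: 0.156
grasp_force: 39.0
```

Run:
```python
from h import *
o=get_obs();X=o["position"];print(X,o["ee_rot"])
print("hole",onz("top",(178.2,221.6),.06),tri((341.4,285.0),(178.2,221.6)))
s=camera("side")[:,:,::-1];t=camera("top")[:,:,::-1]
tip=X-[0,0,.0722];print(proj("side",tip),proj("top",tip))
cv2.imwrite("pics/g3.png",np.hstack([crop(t,270,180,80,75,5),crop(s,300,170,80,75,5)]))
```

```text
[ 0.50071964 -0.14083439  0.19634815] [ 2.12294244e-01  9.77205349e-01 -1.67509641e-04 -9.12504909e-04]
hole [0.49430844 0.21808403 0.06      ] (array([0.49672426, 0.21925918, 0.05598212]), np.float64(0.0036538430754103433))
[339.43471063 195.01817693] [318.87776887 212.38911401]
```

View pics/g3.png

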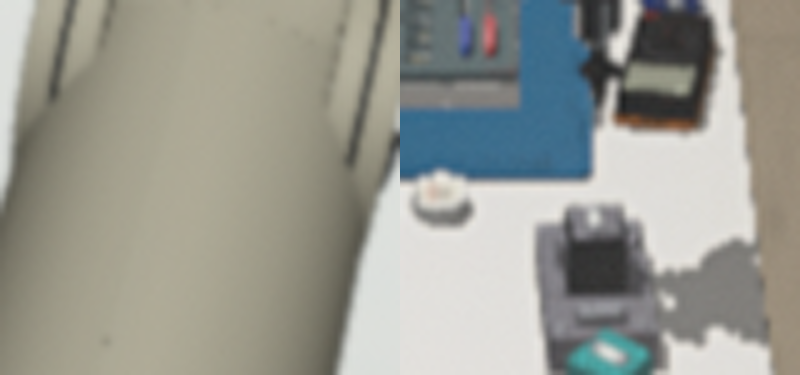

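Request:
carry_out(commands=[[[0,0,0.5,0,0,0],[0,0,0.5,0,0,0],[0,0,0.5,0,0,0],[0,0,0.3,0,0,0],[0,0,0.15,0,0,0],[0,0,0,0,0,0],[0,0,0,0,0,0],[0,0,0,0,0,0]]])

```text
clock: 5.82
position: [0.5021, -0.1399, 0.1202]
ee_rot: [0.211, 0.977, 0.0, 0.001]
ft_force: [0.1, -0.5, -0.1]
grip_width: 0.156
grasp_force: 39.0
```

Request:
carry_out(commands=[[[0,0,0.06,0,0,0],[0,0,0.06,0,0,0],[0,0,0.06,0,0,0],[0,0,0,0,0,0],[0,0,0,0,0,0],[0,0,0,0,0,0],[0,0,0,0,0,0]]])

```text
clock: 6.4
position: [0.5016, -0.1402, 0.1122]
ee_rot: [0.211, 0.977, 0.0, 0.0]
ft_force: [0.1, 1.1, 0.9]
grip_width: 0.151
grasp_force: 39.2
```

Request:
carry_out(commands=[[[0,0,0.05,0,0,0],[0,0,0,0,0,0],[0,0,0,0,0,0],[0,0,0,0,0,0]]])

```text
clock: 6.73
position: [0.5016, -0.1402, 0.1102]
ee_rot: [0.211, 0.977, 0.0, 0.0]
ft_force: [0.5, -0.0, 1.1]
grip_width: 0.152
grasp_force: 39.2
```

Run:
```python
from h import *
F=[];Z=[]
for i in range(8):
    s=camera("side"); o=get_obs();F.append(o["ft_force"]);Z.append(o["position"])
print(np.mean(F,0),np.std(F,0),np.mean(Z,0))
cv2.imwrite("pics/s2.png",s[:,:,::-1])
```

```text
[0.74149971 0.79404935 0.88422481] [0.47642413 0.25236614 0.35418689] [ 0.50151884 -0.14019869  0.11014495]
```

Request:
carry_out(commands=[[[0,0,-0.4,0,0,0],[0,0,-0.6,0,0,0],[0,0,-0.6,0,0,0],[0,0,0,0,0,0],[0.3,0.58,0,0,0,0],[0.4,0.77,0,0,0,0],[0.4,0.77,0,0,0,0],[0,0,0,0,0,0],[0,0,0,0,0,0]]])

```text
clock: 7.88
position: [0.4959, -0.0429, 0.1734]
ee_rot: [0.209, 0.978, -0.0, -0.001]
ft_force: [0.2, -0.6, -0.6]
grip_width: 0.153
grasp_force: 39.1
```

Request:
carry_out(commands=[[[0,0,0.4,0,0,0],[0,0,0.5,0,0,0],[0,0,0.4,0,0,0],[0,0,0.15,0,0,0],[0,0,0.05,0,0,0],[0,0,0.05,0,0,0],[0,0,0.05,0,0,0],[0,0,0,0,0,0],[0,0,0,0,0,0],[0,0,0,0,0,0]]])

```text
clock: 8.72
position: [0.4968, -0.0449, 0.1107]
ee_rot: [0.211, 0.977, 0.0, 0.001]
ft_force: [-0.8, -0.7, 1.0]
grip_width: 0.152
grasp_force: 39.3
```

Run:
```python
from h import *
F=[];Z=[]
for i in range(8):
    s=camera("side"); o=get_obs();F.append(o["ft_force"]);Z.append(o["position"])
X=np.mean(Z,0);print(np.mean(F,0),X, proj("side",X-[0,0,.068]))
cv2.imwrite("pics/g4.png",crop(s[:,:,::-1],290,180,100,75,6))
```

```text
[ 0.2644285  -1.13492336  1.11910067] [ 0.49670413 -0.04480125  0.11039646] [340.76498492 231.03079969]
```

View pics/g4.png

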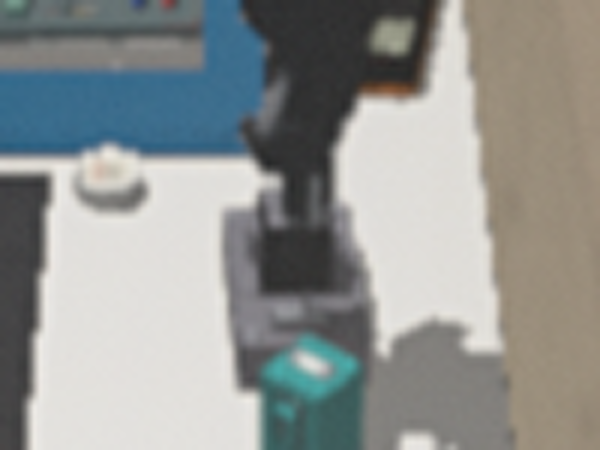

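The picture shows the gripper and handle at crop (310,180) covering the carrier's top, with the bar at (290,310) below. I'll confirm contact by comparing against the unloaded force after lifting.

Request:
carry_out(commands=[[[0,0,-0.4,0,0,0],[0,0,-0.6,0,0,0],[0,0,-0.6,0,0,0],[0,0,-0.4,0,0,0],[0,0,0,0,0,0],[0,0,0,0,0,0]]])

```text
clock: 9.62
position: [0.4966, -0.0446, 0.1904]
ee_rot: [0.211, 0.977, 0.0, 0.0]
ft_force: [0.1, -0.5, -1.5]
grip_width: 0.154
grasp_force: 39.1
```

Run:
```python
from h import *
F=[];Z=[]
for i in range(8):
    s=camera("side"); o=get_obs();F.append(o["ft_force"]);Z.append(o["position"])
X=np.mean(Z,0);print(np.mean(F,0),X,np.round(o["ee_rot"],4))
d=np.array([.4964,.2182])-X[:2]; x,y=o["ee_rot"][:2]
print("to stand units", np.array([[x*x-y*y,2*x*y],[2*x*y,y*y-x*x]])@d/.04)
```

```text
[ 0.13709735  0.03346745 -0.50410172] [ 0.49587894 -0.04471992  0.1891905 ] [ 2.113e-01  9.774e-01 -1.000e-04 -4.000e-04]
to stand units [2.70338065 5.99134264]
```

Request:
carry_out(commands=[[[0.2,0.45,0,0,0,0],[0.3,0.665,0,0,0,0],[0.3,0.665,0,0,0,0],[0.3,0.665,0,0,0,0],[0.3,0.665,0,0,0,0],[0.3,0.665,0,0,0,0],[0.3,0.665,0,0,0,0],[0.3,0.665,0,0,0,0],[0.3,0.665,0,0,0,0],[0.1,0.225,0,0,0,0],[0,0,0,0,0,0],[0,0,0,0,0,0],[0,0,0,0,0,0]]])

```text
clock: 11.1
position: [0.4974, 0.2166, 0.1899]
ee_rot: [0.212, 0.977, -0.0, 0.0]
ft_force: [0.1, 0.4, -1.0]
grip_width: 0.15
grasp_force: 39.1
```

Run:
```python
from h import *
Z=[]
for i in range(5):
    s=camera("side"); o=get_obs();Z.append(o["position"])
X=np.mean(Z,0);print(X,np.round(o["ee_rot"],4))
d=np.array([.496,.2183])-X[:2]; x,y=o["ee_rot"][:2]
print("to stand units", np.array([[x*x-y*y,2*x*y],[2*x*y,y*y-x*x]])@d/.04, (X[2]-.0872)/.04)
```

```text
[0.49738882 0.21686382 0.19018919] [2.119e-01 9.773e-01 1.000e-04 1.000e-04]
to stand units [0.04647509 0.01829514] 2.574729631595058
```

Request:
carry_out(commands=[[[0.045,0.02,0,0,0,0],[0,0,0.4,0,0,0],[0,0,0.4,0,0,0],[0,0,0.4,0,0,0],[0,0,0.4,0,0,0],[0,0,0.4,0,0,0],[0,0,0.3,0,0,0],[0,0,0.2,0,0,0],[0,0,0,0,0,0],[0,0,0,0,0,0],[0,0,0,0,0,0]]])

```text
clock: 12.27
position: [0.4963, 0.2199, 0.091]
ee_rot: [0.211, 0.977, 0.0, 0.0]
ft_force: [0.1, -0.0, -0.5]
grip_width: 0.152
grasp_force: 39.1
```

Request:
carry_out(commands=[[[0,0,0.04,0,0,0],[0,0,0.04,0,0,0],[0,0,0,0,0,0],[0,0,0,0,0,0],[0,0,0,0,0,0]]])

```text
clock: 12.68
position: [0.496, 0.2198, 0.0872]
ee_rot: [0.211, 0.977, 0.0, 0.0]
ft_force: [0.0, 0.1, 0.9]
grip_width: 0.149
grasp_force: 39.3
```

Request:
carry_out(commands=[[[0,0,0,0,0,0],[0,0,0,0,0,0],[0,0,0,0,0,0],[0,0,0,0,0,0],[0,0,0,0,0,0],[0,0,0,0,0,0],[0,0,0,0,0,0],[0,0,0,0,0,0]]], hand=-1)

```text
clock: 13.35
position: [0.4958, 0.2197, 0.0869]
ee_rot: [0.211, 0.977, 0.0, 0.0]
ft_force: [0.2, -0.1, -0.3]
grip_width: 0.997
grasp_force: 0.0
```

Request:
carry_out(commands=[[[0,0,-0.3,0,0,0],[0,0,-0.7,0,0,0],[0,0,-0.9,0,0,0],[0,0,-0.9,0,0,0],[0,0,-0.8,0,0,0],[0,0,0,0,0,0]]])

```text
clock: 13.85
position: [0.4984, 0.2207, 0.2388]
ee_rot: [0.212, 0.977, 0.004, 0.004]
ft_force: [0.3, 0.4, 0.4]
grip_width: 1.002
grasp_force: 0.0
```

Run:
```python
from h import *
Z=[]
for i in range(4):
    s=camera("side"); o=get_obs();Z.append(o["position"])
X=np.mean(Z,0);q=o["ee_rot"];print(X,np.round(q,4),o["grip_width"],o["joint_pos"].round(2))
t=camera("top")
cv2.imwrite("pics/g5.png",np.hstack([crop(t[:,:,::-1],140,180,80,75,5),crop(s[:,:,::-1],300,240,80,75,5)]))
```

```text
[0.49621008 0.21984804 0.23250135] [ 2.113e-01  9.774e-01 -3.000e-04 -4.000e-04] 0.9996725967788938 [-0.7   0.15  0.22  1.7  -0.03  1.3   0.67]
```

View pics/g5.png

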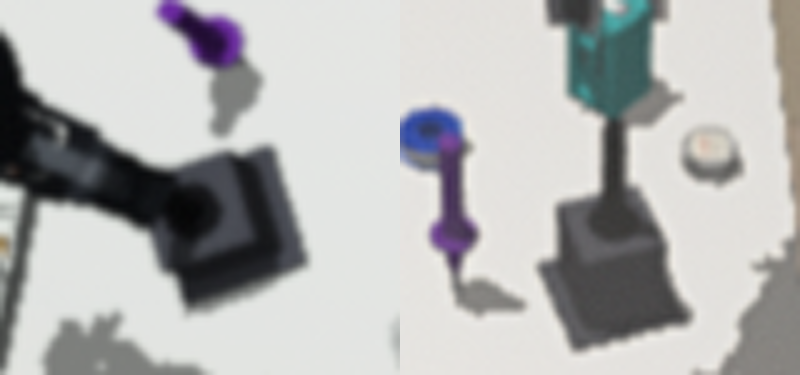

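The probe is back upright in the stand: flange at side crop (612,225), handle vertical, purple probe untouched. Next I go over the carrier and turn the tool 62° so it closes along the base's x.

Request:
carry_out(commands=[[[-0.2,-0.42,0,0,0,0],[-0.33,-0.7,0,0,0,0],[-0.33,-0.7,0,0,0,0],[-0.33,-0.7,0,0,0,0],[-0.33,-0.7,0,0,0,0],[-0.33,-0.7,0,0,0,0],[-0.33,-0.7,0,0,0,0],[-0.33,-0.7,0,0,0,0],[-0.33,-0.7,0,0,0,0],[-0.33,-0.7,0,0,0,0],[-0.16,-0.33,0,0,0,0],[0,0,0,0,0,0]]])

```text
clock: 15.1
position: [0.4995, -0.0964, 0.2299]
ee_rot: [0.214, 0.977, -0.001, -0.001]
ft_force: [-0.3, -0.8, -0.1]
grip_width: 0.997
grasp_force: 0.0
```

Request:
carry_out(commands=[[[0,0,0,0,0,0.95],[0,0,0,0,0,0.95],[0,0,0,0,0,0.95],[0,0,0,0,0,0.95],[0,0,0,0,0,0.95],[0,0,0,0,0,0.95],[0,0,0,0,0,0.95],[0,0,0,0,0,0.95],[0,0,0,0,0,0.95],[0,0,0,0,0,0.95],[0,0,0,0,0,0.83],[0,0,0,0,0,0],[0,0,0,0,0,0]]])

```text
clock: 16.18
position: [0.5003, -0.0914, 0.2302]
ee_rot: [0.683, 0.73, -0.0, -0.001]
ft_force: [0.2, 0.9, -0.7]
grip_width: 1.003
grasp_force: 0.0
```

```bash
cat > st.py <<'E'
from h import *
from scipy.spatial.transform import Rotation as R
Z=[]
for i in range(5):
    s=camera("side"); o=get_obs();Z.append(o["position"])
X=np.mean(Z,0);M=R.from_quat(o["ee_rot"]).as_matrix();print(X,M.round(3).tolist(),o["joint_pos"].round(2))
print("to carrier units",M.T@(np.array([.5005,-.092,.037])-X)/.04,"yaw of y deg",np.degrees(np.arctan2(M[1,1],M[0,1])))
E
python3 st.py
```

```text
[ 0.50047062 -0.09184052  0.23055942] [[-0.065, 0.998, -0.0], [0.998, 0.065, 0.0], [0.0, -0.0, -1.0]] [-0.41  0.07  0.53  1.79 -0.03  1.3   0.19]
to carrier units [-4.55322947e-03  1.62599035e-03  4.83898488e+00] yaw of y deg 3.706497305083283
```

Pose is right. Descend 4.83 units, gently at the end.

Request:
carry_out(commands=[[[0,0,0.5,0,0,0],[0,0,0.8,0,0,0],[0,0,0.8,0,0,0],[0,0,0.8,0,0,0],[0,0,0.7,0,0,0],[0,0,0.5,0,0,0],[0,0,0.3,0,0,0],[0,0,0.2,0,0,0],[0,0,0.1,0,0,0],[0,0,0.1,0,0,0],[0,0,0,0,0,0],[0,0,0,0,0,0],[0,0,0,0,0,0]]])

```text
clock: 17.52
position: [0.5011, -0.0922, 0.0396]
ee_rot: [0.684, 0.729, 0.001, 0.0]
ft_force: [0.1, 0.1, 1.4]
grip_width: 1.001
grasp_force: 0.0
```

```bash
python3 st.py
```

```text
[ 0.5009514  -0.09212981  0.03936695] [[-0.063, 0.998, 0.001], [0.998, 0.063, 0.0], [0.0, 0.001, -1.0]] [-0.35  0.3   0.5   1.99 -0.19  0.89  0.31]
to carrier units [ 0.00394185 -0.01109054  0.05916827] yaw of y deg 3.6307697215810846
```

Request:
carry_out(commands=[[[0,0,0.05,0,0,0],[0,0,0,0,0,0],[0,0,0,0,0,0],[0,0,0,0,0,0],[0,0,0,0,0,0],[0,0,0,0,0,0],[0,0,0,0,0,0],[0,0,0,0,0,0],[0,0,0,0,0,0],[0,0,0,0,0,0]]], hand=1, force=60)

```text
clock: 18.6
position: [0.502, -0.0922, 0.0377]
ee_rot: [0.684, 0.729, 0.001, 0.001]
ft_force: [4.6, 0.1, 5.6]
grip_width: 0.461
grasp_force: 61.2
```

```bash
python3 st.py; python3 -c "
from workcell import *
o=get_obs();print(o['grip_width']*85,o['grasp_force'],o['ft_force'],o['torque'])"
```

```text
[ 0.50196473 -0.09220296  0.03767243] [[-0.063, 0.998, 0.003], [0.998, 0.063, -0.0], [-0.0, 0.003, -1.0]] [-0.35  0.31  0.5   1.99 -0.19  0.89  0.31]
to carrier units [ 0.00738467 -0.03626963  0.01670993] yaw of y deg 3.6288996193917002
39.08186632678042 61.21753066778183 [3.88584016 0.47130571 4.92311631] [ 0.05510605 -0.90709693  0.03712386]
```

Opening is 39 mm, so both catches are flush with the block. I'll ease 1 mm toward +x to relieve the side load, then lift straight up.

Request:
carry_out(commands=[[[0,0.03,0,0,0,0],[0,0,0,0,0,0],[0,0,-0.1,0,0,0],[0,0,-0.1,0,0,0],[0,0,-0.15,0,0,0],[0,0,-0.2,0,0,0],[0,0,0,0,0,0],[0,0,0,0,0,0]]])

```text
clock: 19.52
position: [0.5019, -0.0921, 0.0591]
ee_rot: [0.684, 0.729, 0.0, 0.0]
ft_force: [3.4, 0.5, -0.0]
grip_width: 0.459
grasp_force: 61.8
```

Request:
carry_out(commands=[[[0,0,-0.2,0,0,0],[0,0,-0.3,0,0,0],[0,0,-0.4,0,0,0],[0,0,-0.4,0,0,0],[0,0,-0.4,0,0,0],[0,0,-0.4,0,0,0],[0,0,-0.2,0,0,0],[0,0,-0.1,0,0,0],[0,0,0,0,0,0],[0,0,0,0,0,0],[0,0,0,0,0,0],[0,0,0,0,0,0],[0,0,0,0,0,0],[0,0,0,0,0,0]]])

```text
clock: 20.68
position: [0.5016, -0.0921, 0.1545]
ee_rot: [0.684, 0.729, -0.0, -0.0]
ft_force: [-1.0, 0.1, -1.9]
grip_width: 0.461
grasp_force: 62.9
```

```bash
python3 st.py
python3 - <<'E'
from h import *
o=get_obs();print(o["ft_force"],o["grip_width"]*85,o["joint_velocities"].round(4))
s=camera("side")[:,:,::-1]; cv2.imwrite("pics/g6.png",crop(s,280,170,110,130,4.5))
X=o["position"]
for z in(.005,.08): print(proj("side",(X[0],X[1],z+X[2]-.0375)))
print(proj("side",(.4955,.2187,.135)))
E
```

```text
[ 0.50175428 -0.09211223  0.15475738] [[-0.063, 0.998, 0.0], [0.998, 0.063, 0.0], [0.0, 0.0, -1.0]] [-0.4   0.14  0.53  1.88 -0.08  1.14  0.23]
to carrier units [ 0.0043678  -0.03145576  2.94393166] yaw of y deg 3.6227764225394075
[ 1.01581581 -0.5181299  -1.60871537] 39.07244300003312 [-0.0005 -0.0012 -0.0012 -0.0002  0.001  -0.0006  0.0011]
[339.25581632 203.57853796]
[339.41156082 184.76411647]
[342.76793117 264.61773037]
```

View pics/g6.png

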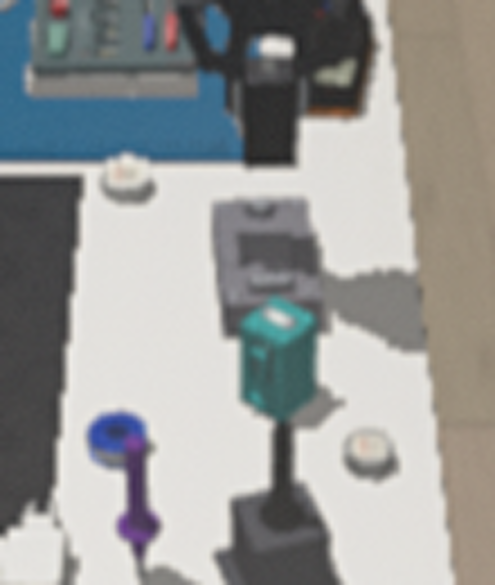

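The picture shows the carrier held clear at crop (270,120) above the empty well at (275,250), the probe upright in its stand at (283,470), and the bystanders in place.

```bash
python3 -c "
from workcell import *
print(hand_in())"
```

```text
the job is handed in; nothing more can be done
None
```

I handed the job in at about 21 s; no verdict came back. The probe touched the stud and then the bar and is back upright in its stand. The carrier is held level, both catches pinched in, its underside about 9 cm above the base.

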